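Hang a sample pot by its bail on the weighing hook

TASK

Weigh the steel sample pot: swing its folded-down wire bail upright while the pot stays standing on the counter, pick the pot up by the bail, and hang it by the bail across both prongs of the weighing stand's hook. Lower it until the hook carries it before you let go, gently, as the sprung hook must never be loaded with more than 10 N. Keep the pot upright and leave the other things where they stand.

Things in the scene. Friction and masses are not known exactly. Their poses are not given: they have to be found in the camera images.
- pot: Open round steel pot, 84 mm across (87 at the rim), 72 mm high, 0.25 to 0.45 kg. Origin: centre of its underside; z up. Two ears carry the bail's pivots 64 mm above the underside at y = +50 and -50 mm, so the pivot line runs along the pot's y axis. The bail folds down to the pot's +x side.
- bail (a joint): Angle of the wire bail: 0 = lying level on the pot's +x side (crown 88 mm from the pivot line), 1.57 = upright over the pot, 2.8 = stop on the other side. Hinge friction (about 0.02 N m) makes it stay where it is left. It starts between 0.05 and 0.45.
- bail_sleeve (a point): Middle of the bail's crown, centre of a black plastic grip sleeve 10 mm thick (11 at its ends) and 30 mm long. The sleeve spins on the wire, so the bail can swing while the sleeve is held. The bail is 5 mm steel wire; its crown is straight for 43 mm each side of this point and lies 88 mm from the pivot line. Axes turn with the bail: y along the crown, x from the pivot line out.
- stand: Weighing stand, fixed to the counter. Origin: centre of the post's foot on the counter; z up. Steel foot 130 x 110 x 10 mm, post 12 mm thick, 265 mm high, a grey head (40 x 34 x 32 mm) clamped on it. From the head a hook points to the stand's -x: two equal prongs of 6 mm round steel, 28 mm each side of its middle line. It gives downwards on a spring of 0.9 N/mm (18 mm travel), not sideways.
- below_saddle (a point): Point on the counter below the middle between the prongs' saddles, 105 mm from the post; axes as the stand's. Each saddle is a flat dip 20 mm long, 8 mm deep; the tip, 23 mm farther out, turns up to 21 mm above the saddle's wire centre. That wire centre is anywhere from 200 to 236 mm above the counter; this height is not measured: look or feel for it.
- white_bottle: Small round white bottle, 42 mm wide, 62 mm high, a bystander. Origin: centre of the underside.
- square_bottle: Square white reagent bottle, 44 x 56 mm, 88 mm high, a bystander. Origin: centre of the underside.
- small_bottle: Slim round dropper bottle, 28 mm wide, 58 mm high, a bystander beside the weighing stand. Origin: centre of the underside.
Things that resemble listed ones, but are neither listed nor needed, are in the scene too. What is shaped like the pot but brown or turquoise is not meant.

How it is judged (in metres and radians):
On the way, in this order (a step that is already met when the one before it is completed fails the run):
1. the bail is swung upright (within 0.25 rad) while the pot stands level on the counter (value of joint bail between 1.32 and 1.82 rad and height (world z) of pot below 0.005 m and angle between pot's own z axis and vertical below 0.12 rad), for 0.2 s.
2. the pot is lifted 30 mm clear of the counter by the bail (height (world z) of pot above 0.03 m and contact force between pot and the fingers above 0.5 N), for 0.2 s.
3. the bail is lowered into the hook, and the hook carries at least 1.5 N while the fingers still hold the bail (all of step 2 and contact force between pot and stand above 1.5 N and x of bail_sleeve in the frame of stand between -0.128 and -0.05 m and y of bail_sleeve in the frame of stand between -0.012 and 0.012 m), for 0.15 s.
At the end, for the whole second after the job is handed in: The pot hangs free from the hook, its underside at least 30 mm above the counter, within 0.35 rad of upright, its weight on the hook, the middle of the bail on the hook 50 to 128 mm from the post and within 12 mm of the hook's middle line, and it no longer swings (under 0.08 m/s) (height (world z) of pot above 0.03 m and angle between pot's own z axis and vertical below 0.35 rad and contact force between pot and stand above 1.5 N and x of bail_sleeve in the frame of stand between -0.128 and -0.05 m and y of bail_sleeve in the frame of stand between -0.012 and 0.012 m and linear speed of pot below 0.08 m/s); the robot touches nothing.
It fails at once if the pot or its bail loads the weighing stand with more than 10 N (contact force between pot and stand above 10 N).
It fails at once if the robot pushes the weighing stand with more than 10 N (contact force between any of the fingers, the arm and stand above 10 N).
It fails at once if the pot is tipped more than 0.7 rad (angle between pot's own z axis and vertical above 0.7 rad).
It fails at once if a bystander is moved more than 30 mm (distance of any of white_bottle, square_bottle, small_bottle from where it was at the start of the episode above 0.03 m).
It also fails if it takes over 67 s, if anything falls off the work surface, if the arm or the gripper's body presses on something with over 40 N, if the wrist force passes 120 N, or if a joint passes its speed limit or range.

ROBOT

A 6-joint arm with a two-finger parallel gripper is mounted at the origin on the work surface; the furniture and walls round the work are solid. World frame = base frame: x ahead of the robot, y to its left, z up, the work surface at z = 0. Lengths are in m, angles in degrees, forces in N, time in s.
With the tool pointing down it reaches from about 0.425 to 0.95 m from the base axis. Payload 3.5 kg.
Tool frame: the origin (TCP) lies at the very end of the fingers, on their centre line; the grasp point (between the pads) lies 19 mm behind it (robot.pinch_z is the distance from the TCP to the grasp point, in m); z points along the fingers, y is the line along which they close (so a half turn about z gives the same grasp; the last joint's range is limited). The gripper opens to 85 mm and grips with 20 to 120 N. Pads are 22 mm wide; open, the fingers measure 114 mm over their backs; the gripper's body (76 mm by 85 mm) begins 54 mm behind the grasp point. The pads swing forward as they close: fully open they stand 13 mm farther back than shut.
Start: joints at [-84.626, 16.404, 90.338, -0, 73.258, -8.594], TCP at [0.163, -0.655, 0.231] pointing down, gripper open.
Joint ranges: [-158.93, 158.93], [-51.34, 127.21], [12.03, 142.37], [-87.48, 267.48], [13.55, 161.25], [-162.69, 162.69]. Speed limits (degrees/s): [159.86, 159.86, 180, 180, 180, 180].

INTERFACE

Orientations are given as [roll, pitch, yaw] about the fixed x, y, z axes, in that order (R = Rz(yaw) Ry(pitch) Rx(roll)).
In Python, from workcell import robot gives the robot as it stands. The module is installed in compiled form; this text tells all that it offers.
- The arm moves only by the tool jog_arm, never from a script. Its argument "increments" is a list of rows, each an object with "offset": the shift along the tool's x, y, z each as a share of 0.75 m, from -1 to 1, a list of three; "rotation": the turn, a rotation vector about the tool's x, y, z each as a share of 120 degrees, from -1 to 1, a list of three; "jaw": the gripper command: -1 is fully open, 1 is shut, values between are in proportion. A call has 1 to 10 rows; each row is the pose to reach, as a shift and turn from the pose commanded when the call began, along the tool's axes at that moment; what a row does not reach only later rows make up. A row lasts 1/12 s, in which the tool goes at most 41.7 mm and 7.16 degrees, less where a joint would pass 70% of its speed; a pose out of reach is approached as far as the arm can. A call with a number of a shift or a turn outside -1 to 1 is refused whole. A call with a gripper value outside its range is refused whole. The fingers move at their own pace and stop on an object; the grip force is fixed at half the most. Time passes only in rows, so rows that repeat a pose let the fingers close. It gives the time, the measured TCP pose, the force, the opening and the grip force at its end, in the units of the state.
- robot.read_state(): the state, without advancing time (a new reading comes with each control period).
- robot.snapshot(name): name is "scene" or "top" or "wrist"; returns a dict with "frame" (384x512x3 uint8, red, green, blue), "fovy" (degrees; the focal length in pixels is half the picture's height over the tangent of half this angle, whatever the lens; pixels are square), "cx", "cy" (the principal point, pixels), "pose" (4x4, takes a point from camera to world coordinates). Camera axes: x right, y down, z forward; pixel columns grow to the right and rows downward; lengths in m; the calibration is good to about 2 mm. A picture is of the moment at which its call begins. There is no depth.
- robot.job_done(): hands the job in; it is judged then, once.
The state is a dict: "clock": time; "q": joint angles; "qd": joint speeds; "joint_torque": joint torques, N m; "eef_pos": TCP position; "orientation": TCP orientation; "wrist_force": force on the tool from outside, world axes, zero at the start; "moment": the same for the moment, N m; "gripper_width": opening from 0.0 (shut) to 1.0 (fully open); "grip_force": force on a finger pad.
Only numpy, scipy, OpenCV 4.12 (cv2) and the standard library are available. Lean on these libraries where they do the work, as an engineer would, in place of code of your own. Each camera call takes 0.05 s, during which the arm holds its last target. There are 200 camera calls.

## Working session

There is one attempt and no reset: what is moved stays moved. The work goes in short steps, Python scripts to look and compute and a tool call to move; the robot and the scene stay as the last step left them, time stands still between calls to the robot, and variables do not carry over. Pictures are saved under pics/ and viewed, at most 13 in all, crops included, and the job is handed in when it is done.

Besides the shell and the picture viewer there is one more tool, called after "Call:" by a JSON object that holds its "op" and its "data". jog_arm: Moves the arm, as the interface text tells. Shift numbers are shares of 0.75 m and turn numbers shares of 120 degrees, none past 1 either way. Its arguments: {"type":"object","properties":{"increments":{"type":"array","items":{"type":"object","properties":{"offset":{"type":"array","items":{"type":"number"}},"rotation":{"type":"array","items":{"type":"number"}},"jaw":{"type":"number"}}}}},"required":["increments"]}

```bash
ls; mkdir -p pics; cat > h.py <<'E'
import numpy as np, cv2, json
from workcell import robot
from scipy.spatial.transform import Rotation as R
def snap(n,f):
    s=robot.snapshot(n); cv2.imwrite('pics/'+f+'.png',s['frame'][:,:,::-1])
    np.savez('pics/'+f+'.npz',**{k:np.array(v) for k,v in s.items()}); return s
def ray(f,u,v):
    s=np.load('pics/'+f+'.npz'); h=s['frame'].shape[0]; fl=h/2/np.tan(np.radians(s['fovy'])/2)
    P=s['pose']; d=P[:3,:3]@np.array([(u-s['cx'])/fl,(v-s['cy'])/fl,1]); return P[:3,3],d/np.linalg.norm(d)
def atz(f,u,v,z):
    o,d=ray(f,u,v); return o+d*(z-o[2])/d[2]
def tri(*obs):
    A=np.zeros((3,3));b=np.zeros(3)
    for f,u,v in obs:
        o,d=ray(f,u,v);M=np.eye(3)-np.outer(d,d);A+=M;b+=M@o
    p=np.linalg.solve(A,b); return p,[round(float(np.linalg.norm(np.cross(p-ray(*o)[0],ray(*o)[1])))*1e3,1) for o in obs]
def proj(f,p):
    s=np.load('pics/'+f+'.npz');h=s['frame'].shape[0]; fl=h/2/np.tan(np.radians(s['fovy'])/2)
    P=s['pose'];c=P[:3,:3].T@(np.array(p)-P[:3,3]);return c[:2]/c[2]*fl+[s['cx'],s['cy']]
E
python3 - <<'E'
from h import *
a=snap('scene','s0');b=snap('top','t0')
im=np.vstack([a['frame'],b['frame']])
for s in (a,b): print(s['fovy'],s['cx'],s['cy'],np.round(s['pose'],3).tolist())
cv2.imwrite('pics/both0.png',cv2.resize(np.hstack([a['frame'],b['frame']]),(800,300))[:,:,::-1])
print(robot.read_state(), robot.pinch_z)
E
```

```text
pics
42.58649761103196 258.49125154655553 194.2101521089608 [[0.672, -0.31, 0.672, -0.226], [-0.74, -0.304, 0.599, -0.673], [0.019, -0.901, -0.434, 0.538], [0.0, 0.0, 0.0, 1.0]]
50.93891249928612 252.07080500236617 187.10096397002147 [[-0.009, -0.98, 0.197, 0.29], [-1.0, 0.009, 0.004, -0.031], [-0.005, -0.197, -0.98, 1.103], [0.0, 0.0, 0.0, 1.0]]
{'clock': 0.1, 'q': array([-8.46245523e+01,  1.64497550e+01,  9.04142877e+01,  7.20904476e-04,
        7.32599296e+01, -8.59527404e+00]), 'qd': array([-0.10659395, -0.09572876, -0.0838044 , -0.01979165,  0.02579178,
        0.06732861]), 'joint_torque': array([ 3.63968074e-04, -4.07296944e+01, -2.93699795e+01, -1.51022618e-04,
        3.39864935e-03,  1.25385424e-05]), 'eef_pos': array([ 0.16292722, -0.6544256 ,  0.23007058]), 'orientation': array([-1.79877523e+02, -1.92102653e-02,  1.39704928e+01]), 'wrist_force': array([ 0.67163437, -0.04190948,  0.54022417]), 'moment': array([-0.02293038,  0.02352523,  0.00172516]), 'grip_force': 0.0, 'gripper_width': 1.0013806554218072} 0.0187
```

View pics/s0.png

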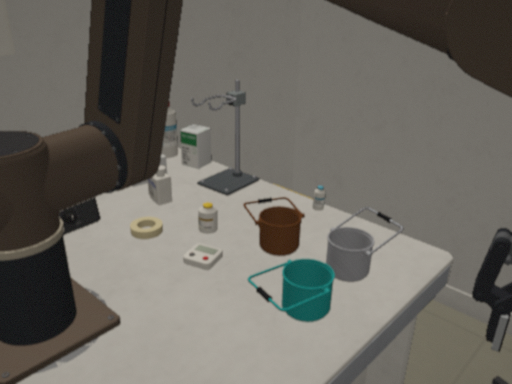

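View pics/t0.png

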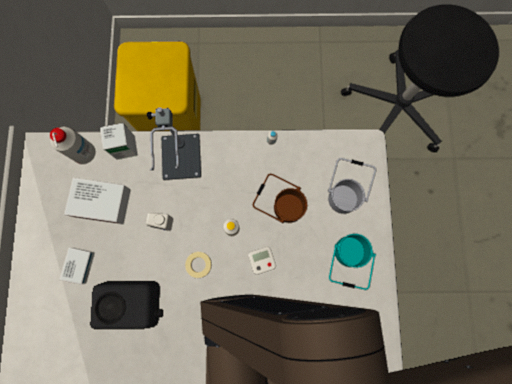

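The scene view shows the steel pot at (350,253) with its bail sleeve at (384,217), and the stand at (237,130). In the top view the pot is at (346,195), the sleeve at (357,162), and the prongs run from the head (162,117) to (153,167) and (178,165). I'll enlarge both areas next.

```bash
python3 - <<'E'
from h import *
def crop(f,x,y,w,h):
    im=cv2.imread('pics/'+f+'.png')[y:y+h,x:x+w]; return cv2.resize(im,(400,300),interpolation=cv2.INTER_CUBIC)
a=np.vstack([np.hstack([crop('t0',310,140,100,75),crop('s0',310,200,100,75)]),np.hstack([crop('t0',130,100,100,75),crop('s0',180,75,100,75)])])
cv2.imwrite('pics/c0.png',a)
E
```

```text
(no output)
```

View pics/c0.png

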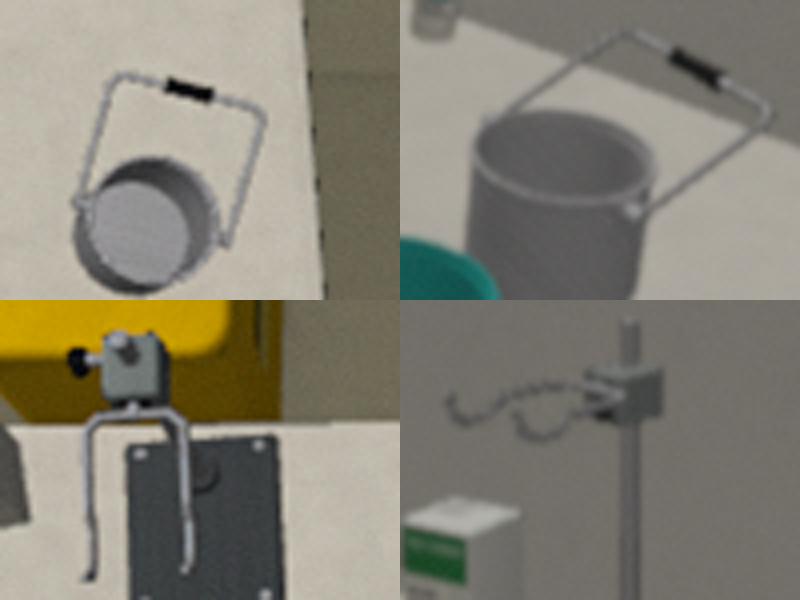

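Read from the crop: in the top view the sleeve is at (357.3,162), the ears at (330.7,190.5) and (366.6,200.5), and the tips at (152.4,169.3) and (176.6,167.4). In the scene view the sleeve is at (384,216.3), the ears at (332.3,229.3) and (368,252.3), and the tips at (192.4,99.3) and (209,104.3).

```bash
python3 - <<'E'
from h import *
np.set_printoptions(precision=4,suppress=True)
t=lambda x,y,X,Y:('t0',X+x/4-.4,Y+y/4-.4)
s=lambda x,y,X,Y:('s0',X+x/4-.4,Y+y/4-.4)
pa=(310,140);pb=(310,200)
P=lambda n,*o:print(n,*tri(*o))
P('sleeve',t(190,89,*pa),s(297,66,*pb))
P('earL',t(83,203,*pa),s(90,118,*pb))
P('earR',t(227,243,*pa),s(233,210,*pb))
P('cornL',t(116,76,*pa),s(228,33,*pb))
P('cornR',t(264,113,*pa),s(371,115,*pb))
pa=(130,100);pb=(180,75)
P('tipL',t(90,278,*pa),s(50,98,*pb))
P('tipR',t(187,270,*pa),s(117,118,*pb))
P('postTop',t(123,40,*pa),s(229,20,*pb))
for n,x,y in(('fUL',127,145),('fUR',277,136)): print(n,atz(*t(x,y,*pa),.01))
print('postfoot',atz(*t(205,175,*pa),.01))
for n,p in (('white',(231,227,.05)),('sq',(158,220,.05)),('small',(271,136,.04)),('brown',(290,205,.05)),('turq',(353,252,.05))): print(n,atz('t0',*p))
# foot lower corners from full picture
print(atz('t0',162,178.5,.01),atz('t0',201,177.5,.01))
E
```

```text
sleeve [ 0.556  -0.2985  0.0953] [0.1, 0.1]
earL [ 0.4865 -0.2307  0.0684] [0.7, 0.7]
earR [ 0.4599 -0.3237  0.0692] [0.7, 0.7]
cornL [ 0.5669 -0.253   0.0923] [1.4, 1.4]
cornR [ 0.5401 -0.3456  0.0936] [0.1, 0.1]
tipL [0.5067 0.193  0.2376] [0.5, 0.5]
tipR [0.511  0.1401 0.2355] [0.1, 0.1]
postTop [0.6343 0.1728 0.2664] [0.4, 0.4]
fUL [0.6604 0.2298 0.01  ]
fUR [0.666  0.1233 0.01  ]
postfoot [0.6376 0.1738 0.01  ]
white [0.3955 0.0291 0.05  ]
sq [0.4156 0.2208 0.05  ]
small [ 0.6466 -0.0803  0.04  ]
brown [ 0.4521 -0.1266  0.05  ]
turq [ 0.3282 -0.2856  0.05  ]
[0.5362 0.2236 0.01  ] [0.5379 0.1151 0.01  ]
```

```bash
cat >> h.py <<'E'
# commanded pose (tool down): x,y,z,yaw.  plan prints shares for a target; sent() records what I sent
def load(): return np.array(json.load(open('cmd.json')))
def rot(y): return R.from_euler('xyz',[180,0,y],degrees=True)
def plan(x,y,z,yaw):
    c=load(); o=rot(c[3]).inv().apply(np.array([x,y,z])-c[:3])/.75
    print('off',np.round(o,4).tolist(),'rotz',round(-(yaw-c[3])/120,4))
def sent(off,rz=0):
    c=load(); c[:3]+=rot(c[3]).apply(np.array(off)*.75); c[3]-=rz*120; json.dump(c.tolist(),open('cmd.json','w')); print('cmd',c.round(4))
E
python3 - <<'E'
from h import *
json.dump([.163,-.655,.231,13.97],open('cmd.json','w'))
plan(.556,-.2985,.17,74)
E
```

```text
off [0.6233, -0.3348, 0.0813] rotz -0.5002
```

Call:
{"op": "jog_arm", "data": {"increments": [{"offset":[0.6233,-0.3348,0.0813],"rotation":[0,0,-0.5],"jaw":0.1},{"offset":[0.6233,-0.3348,0.0813],"rotation":[0,0,-0.5],"jaw":0.1},{"offset":[0.6233,-0.3348,0.0813],"rotation":[0,0,-0.5],"jaw":0.1},{"offset":[0.6233,-0.3348,0.0813],"rotation":[0,0,-0.5],"jaw":0.1},{"offset":[0.6233,-0.3348,0.0813],"rotation":[0,0,-0.5],"jaw":0.1},{"offset":[0.6233,-0.3348,0.0813],"rotation":[0,0,-0.5],"jaw":0.1},{"offset":[0.6233,-0.3348,0.0813],"rotation":[0,0,-0.5],"jaw":0.1},{"offset":[0.6233,-0.3348,0.0813],"rotation":[0,0,-0.5],"jaw":0.1},{"offset":[0.6233,-0.3348,0.0813],"rotation":[0,0,-0.5],"jaw":0.1},{"offset":[0.6233,-0.3348,0.0813],"rotation":[0,0,-0.5],"jaw":0.1}]}}

```text
clock: 0.93
eef_pos: [0.4706, -0.375, 0.1831]
orientation: [-180.0, -0.0, 74.1]
wrist_force: [-0.1, -1.0, -0.5]
gripper_width: 0.455
grip_force: 0.0
```

```bash
cat >> h.py <<'E'
def sync():
    s=robot.read_state(); c=[*s['eef_pos'],s['orientation'][2]]; json.dump([float(v) for v in c],open('cmd.json','w'))
E
python3 - <<'E'
from h import *
sync(); plan(.556,-.2985,.17,74)
E
```

```text
off [0.1293, 0.0815, 0.0175] rotz 0.0006
```

Call:
{"op": "jog_arm", "data": {"increments": [{"offset":[0.1293,0.0815,0.0175],"jaw":0.1},{"offset":[0.1293,0.0815,0.0175],"jaw":0.1},{"offset":[0.1293,0.0815,0.0175],"jaw":0.1},{"offset":[0.1293,0.0815,0.0175],"jaw":0.1},{"offset":[0.1293,0.0815,0.0175],"jaw":0.1},{"offset":[0.1293,0.0815,0.0175],"jaw":0.1}]}}

```text
$.increments[0]: bad value
```

```bash
python3 - <<'E'
from h import *
snap('wrist','w1'); 
im=cv2.imread('pics/w1.png')
p=proj('w1',[.556,-.2985,.0953]);print(p, proj('w1',[.473,-.277,.064]))
print(robot.read_state()['eef_pos'],robot.read_state()['orientation'])
E
```

```text
[347.39594017  52.59630597] [220.2313358   58.76975043]
[ 0.47482197 -0.36929779  0.18188364] [179.98107822  -0.34662469  74.25627729]
```

View pics/w1.png

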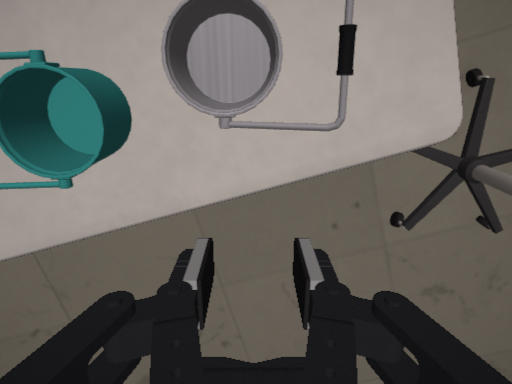

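The wrist view shows the sleeve at (346,50), against a predicted (347,53), so the estimate holds. The last move was refused because it had no rotation field, so I'll resend it complete.

```bash
python3 - <<'E'
from h import *
sync(); plan(.556,-.2985,.13,74)
E
```

```text
off [0.1202, 0.0786, 0.0692] rotz 0.0021
```

Call:
{"op": "jog_arm", "data": {"increments": [{"offset":[0.12,0.0786,0.069],"rotation":[0,0,0],"jaw":0.1},{"offset":[0.12,0.0786,0.069],"rotation":[0,0,0],"jaw":0.1},{"offset":[0.12,0.0786,0.069],"rotation":[0,0,0],"jaw":0.1},{"offset":[0.12,0.0786,0.069],"rotation":[0,0,0],"jaw":0.1},{"offset":[0.12,0.0786,0.069],"rotation":[0,0,0],"jaw":0.1},{"offset":[0.12,0.0786,0.069],"rotation":[0,0,0],"jaw":0.1},{"offset":[0.12,0.0786,0.069],"rotation":[0,0,0],"jaw":0.1}]}}

```text
clock: 1.57
eef_pos: [0.5507, -0.3079, 0.1328]
orientation: [179.9, 0.0, 73.9]
wrist_force: [-0.1, -1.1, 0.1]
gripper_width: 0.448
grip_force: 0.0
```

```bash
python3 - <<'E'
from h import *
s=robot.read_state();print(s['eef_pos'],s['orientation'],s['qd'])
sync(); plan(.556,-.2985,.0765,74)
E
```

```text
[ 0.5507303  -0.30788359  0.13277044] [1.79943401e+02 4.35155628e-02 7.39015845e+01] [-0.46964422 -0.49674753 -0.18841857  0.21809214 -0.02091041  0.04925453]
off [0.014, 0.0033, 0.075] rotz -0.0008
```

Call:
{"op": "jog_arm", "data": {"increments": [{"offset":[0.014,0.0033,0.02],"rotation":[0,0,0],"jaw":0.1},{"offset":[0.014,0.0033,0.04],"rotation":[0,0,0],"jaw":0.1},{"offset":[0.014,0.0033,0.06],"rotation":[0,0,0],"jaw":0.1},{"offset":[0.014,0.0033,0.075],"rotation":[0,0,0],"jaw":0.1},{"offset":[0.014,0.0033,0.075],"rotation":[0,0,0],"jaw":0.1},{"offset":[0.014,0.0033,0.075],"rotation":[0,0,0],"jaw":0.1},{"offset":[0.014,0.0033,0.075],"rotation":[0,0,0],"jaw":0.1},{"offset":[0.014,0.0033,0.075],"rotation":[0,0,0],"jaw":0.1}]}}

```text
clock: 2.23
eef_pos: [0.557, -0.2982, 0.0773]
orientation: [179.9, 0.1, 73.9]
wrist_force: [0.3, 1.0, 0.2]
gripper_width: 0.45
grip_force: 0.0
```

```bash
python3 - <<'E'
from h import *
s=robot.read_state();print(s['eef_pos'],s['orientation'],s['qd'])
snap('wrist','w2');print(proj('w2',[.556,-.2985,.0953]))
E
```

```text
[ 0.55699076 -0.29819595  0.07730452] [1.79861918e+02 5.34127220e-02 7.39385259e+01] [ 2.96576691e-01 -2.88783193e-02 -1.09405044e-04 -1.12908325e-02
 -1.06860890e-02 -1.10171105e-01]
[251.36198079 274.63360895]
```

View pics/w2.png

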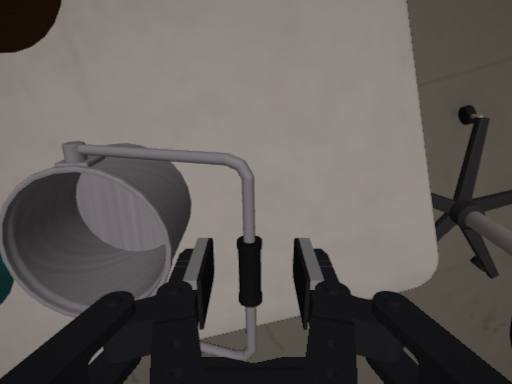

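The wrist view shows the sleeve centred between the pads at (250,271), against a predicted (251,275). Closing now.

Call:
{"op": "jog_arm", "data": {"increments": [{"offset":[0,0,0],"rotation":[0,0,0],"jaw":0.4},{"offset":[0,0,0],"rotation":[0,0,0],"jaw":0.7},{"offset":[0,0,0],"rotation":[0,0,0],"jaw":1},{"offset":[0,0,0],"rotation":[0,0,0],"jaw":1},{"offset":[0,0,0],"rotation":[0,0,0],"jaw":1},{"offset":[0,0,0],"rotation":[0,0,0],"jaw":1},{"offset":[0,0,0],"rotation":[0,0,0],"jaw":1}]}}

```text
clock: 2.87
eef_pos: [0.5563, -0.2974, 0.0757]
orientation: [-180.0, 0.0, 74.0]
wrist_force: [-0.7, -0.1, 0.3]
gripper_width: 0.102
grip_force: 58.4
```

```bash
python3 - <<'E'
from h import *
s=robot.read_state();print(s['eef_pos'],s['orientation'],s['wrist_force'])
# arc in tool axes: direction toward pot (pot -x) and up, from actual angle
C=np.array([.473,-.277]);p=s['eef_pos'];u=np.array([np.cos(np.radians(-16)),np.sin(np.radians(-16))])
d=(p[:2]-C)@u; lat=(p[:2]-C)@[-u[1],u[0]]; a0=np.arctan2(p[2]+.0187-.064,d);print(d,lat,a0,np.hypot(p[2]+.0187-.064,d))
Rt=rot(s['orientation'][2]);r=.088;a0=.36
for a in np.linspace(a0,1.57,16)[1:]:
    w=np.array([*(u*r*(np.cos(a)-np.cos(a0))),r*(np.sin(a)-np.sin(a0))]); print(round(a,2),np.round(Rt.inv().apply(w)/.75,4).tolist())
E
```

```text
[ 0.55628272 -0.29736774  0.07571921] [-1.79990943e+02  1.21114164e-02  7.39793928e+01] [-0.73655394 -0.08432081  0.34307658]
0.08567059632202345 0.0033771027957243387 0.34118598227963937 0.09091083380115655
0.44 [-0.0, -0.0037, -0.0087]
0.52 [-0.0, -0.0081, -0.0171]
0.6 [-0.0, -0.0131, -0.0251]
0.68 [-0.0, -0.0188, -0.0327]
0.76 [-0.0, -0.025, -0.0398]
0.84 [-0.0, -0.0318, -0.0464]
0.92 [-0.0, -0.0392, -0.0523]
1.01 [-0.0, -0.0469, -0.0577]
1.09 [-0.0, -0.0551, -0.0625]
1.17 [-0.0, -0.0637, -0.0665]
1.25 [-0.0, -0.0725, -0.0699]
1.33 [-0.0, -0.0816, -0.0726]
1.41 [-0.0, -0.0909, -0.0745]
1.49 [-0.0, -0.1003, -0.0756]
1.57 [-0.0, -0.1097, -0.076]
```

Call:
{"op": "jog_arm", "data": {"increments": [{"offset":[0,-0.0037,-0.0087],"rotation":[0,0,0],"jaw":1},{"offset":[0,-0.0081,-0.0171],"rotation":[0,0,0],"jaw":1},{"offset":[0,-0.0131,-0.0251],"rotation":[0,0,0],"jaw":1},{"offset":[0,-0.0188,-0.0327],"rotation":[0,0,0],"jaw":1},{"offset":[0,-0.025,-0.0398],"rotation":[0,0,0],"jaw":1},{"offset":[0,-0.0318,-0.0464],"rotation":[0,0,0],"jaw":1},{"offset":[0,-0.0392,-0.0523],"rotation":[0,0,0],"jaw":1},{"offset":[0,-0.0392,-0.0523],"rotation":[0,0,0],"jaw":1},{"offset":[0,-0.0392,-0.0523],"rotation":[0,0,0],"jaw":1}]}}

```text
clock: 3.62
eef_pos: [0.5288, -0.2899, 0.1165]
orientation: [179.8, 0.1, 73.9]
wrist_force: [2.8, -1.3, 3.3]
gripper_width: 0.101
grip_force: 59.2
```

Call:
{"op": "jog_arm", "data": {"increments": [{"offset":[0,-0.0072,-0.0065],"rotation":[0,0,0],"jaw":1},{"offset":[0,-0.0153,-0.0115],"rotation":[0,0,0],"jaw":1},{"offset":[0,-0.024,-0.0158],"rotation":[0,0,0],"jaw":1},{"offset":[0,-0.033,-0.0193],"rotation":[0,0,0],"jaw":1},{"offset":[0,-0.042,-0.022],"rotation":[0,0,0],"jaw":1},{"offset":[0,-0.051,-0.024],"rotation":[0,0,0],"jaw":1},{"offset":[0,-0.061,-0.0252],"rotation":[0,0,0],"jaw":1},{"offset":[0,-0.0705,-0.0255],"rotation":[0,0,0],"jaw":1},{"offset":[0,-0.0705,-0.0255],"rotation":[0,0,0],"jaw":1},{"offset":[0,-0.0705,-0.0255],"rotation":[0,0,0],"jaw":1}]}}

```text
clock: 4.45
eef_pos: [0.4766, -0.2752, 0.1359]
orientation: [180.0, 0.1, 74.0]
wrist_force: [-0.8, -2.6, 8.5]
gripper_width: 0.106
grip_force: 59.8
```

```bash
python3 - <<'E'
from h import *
s=robot.read_state();print(s['eef_pos'],s['orientation'],s['wrist_force'])
snap('scene','s3');snap('wrist','w3');snap('top','t3')
c=cv2.resize(cv2.imread('pics/s3.png')[170:320,270:470],(800,600),interpolation=cv2.INTER_CUBIC)
cv2.imwrite('pics/c3.png',c)
E
```

```text
[ 0.47659662 -0.27519796  0.13585188] [1.79978403e+02 1.07713779e-01 7.39716439e+01] [-0.81667733 -2.60695416  8.49091914]
```

View pics/c3.png

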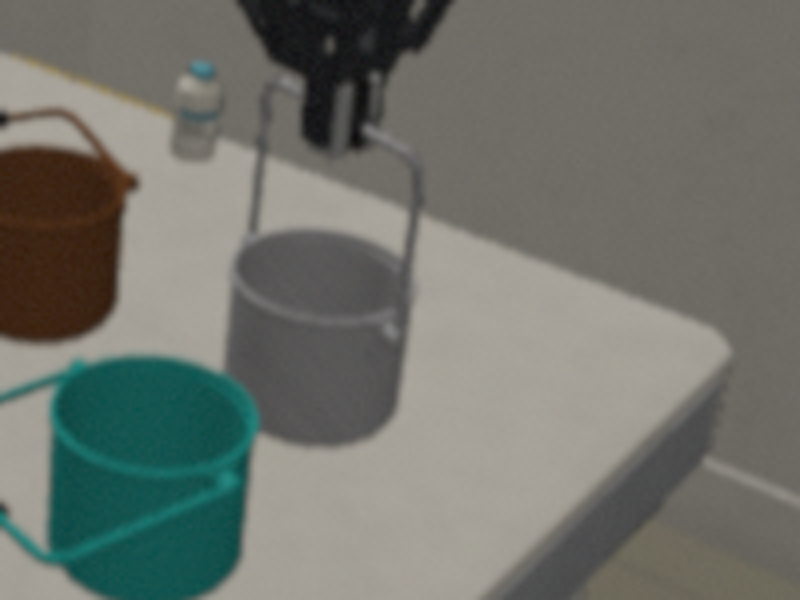

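The bail is nearly upright over the pot, with the near ear at crop (390,325) and the leg top at (418,165). Next I'll check the remaining lean.

```bash
python3 - <<'E'
from h import *
u=np.array([np.cos(np.radians(-16)),np.sin(np.radians(-16))])
for f,q in (('s0',(310+233/4-.4,200+210/4-.4)),('s3',(270+390/4-.4,170+325/4-.4)),('s0',(310+90/4-.4,200+118/4-.4)),('s3',(270+248/4-.4,170+240/4-.4))):
    p=atz(f,*q,.066); print(f,p, p[:2]@u)
print('sleeve',np.array([.4766,-.2752])@u)
c=np.hstack([cv2.resize(cv2.imread('pics/t3.png')[140:240,300:400],(400,400),interpolation=cv2.INTER_CUBIC),cv2.resize(cv2.imread('pics/w3.png'),(400,400))])
cv2.imwrite('pics/c3b.png',c)
E
```

```text
s0 [ 0.46530791 -0.32167132  0.066     ] 0.5359473035048905
s3 [ 0.46802295 -0.31850451  0.066     ] 0.5376842776612842
s0 [ 0.4894437 -0.2280368  0.066    ] 0.5333389459542588
s3 [ 0.48714987 -0.22845333  0.066     ] 0.5312487800501299
sleeve 0.533992724605041
```

View pics/c3b.png

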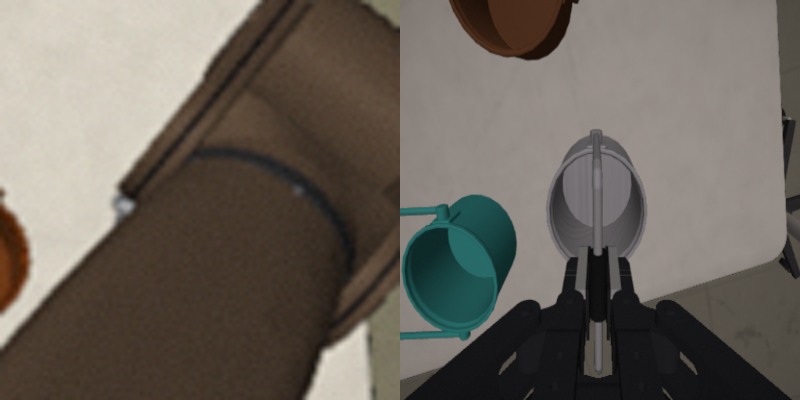

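The wrist view shows the crown lined up with both ears, so the bail is upright. Lifting.

Call:
{"op": "jog_arm", "data": {"increments": [{"offset":[0,0,-0.003],"rotation":[0,0,0],"jaw":1},{"offset":[0,0,-0.008],"rotation":[0,0,0],"jaw":1},{"offset":[0,0,-0.02],"rotation":[0,0,0],"jaw":1},{"offset":[0,0,-0.04],"rotation":[0,0,0],"jaw":1},{"offset":[0,0,-0.065],"rotation":[0,0,0],"jaw":1},{"offset":[0,0,-0.095],"rotation":[0,0,0],"jaw":1},{"offset":[0,0,-0.13],"rotation":[0,0,0],"jaw":1},{"offset":[0,0,-0.165],"rotation":[0,0,0],"jaw":1},{"offset":[0,0,-0.195],"rotation":[0,0,0],"jaw":1},{"offset":[0,0,-0.22],"rotation":[0,0,0],"jaw":1}]}}

```text
clock: 5.43
eef_pos: [0.4765, -0.2737, 0.2998]
orientation: [-179.9, -0.1, 74.0]
wrist_force: [0.7, -0.8, -3.3]
gripper_width: 0.099
grip_force: 58.5
```

```bash
python3 - <<'E'
from h import *
snap('wrist','w4'); 
s=robot.read_state();print(s['eef_pos'],s['orientation'],s['wrist_force'],s['gripper_width'])
E
```

```text
[ 0.47789274 -0.2747453   0.30429396] [1.79750350e+02 9.13587871e-02 7.39830736e+01] [ 0.67414755 -0.13873712  0.37878011] 0.10403105141762999
```

```bash
python3 - <<'E'
from h import *
sync(); plan(.4612,.1638,.302,93)
E
```

```text
off [0.5559, -0.1827, 0.0031] rotz -0.1585
```

Call:
{"op": "jog_arm", "data": {"increments": [{"offset":[0.005,-0.0016,0],"rotation":[0,0,-0.0014],"jaw":1},{"offset":[0.016,-0.0053,0],"rotation":[0,0,-0.0046],"jaw":1},{"offset":[0.034,-0.0112,0],"rotation":[0,0,-0.0097],"jaw":1},{"offset":[0.058,-0.019,0],"rotation":[0,0,-0.0165],"jaw":1},{"offset":[0.088,-0.029,0],"rotation":[0,0,-0.025],"jaw":1},{"offset":[0.12,-0.0395,0],"rotation":[0,0,-0.034],"jaw":1},{"offset":[0.153,-0.0503,0],"rotation":[0,0,-0.0436],"jaw":1},{"offset":[0.186,-0.061,0],"rotation":[0,0,-0.053],"jaw":1},{"offset":[0.219,-0.072,0],"rotation":[0,0,-0.0624],"jaw":1},{"offset":[0.252,-0.0828,0],"rotation":[0,0,-0.0718],"jaw":1}]}}

```text
clock: 6.32
eef_pos: [0.468, -0.0729, 0.2965]
orientation: [-179.7, -0.1, 82.7]
wrist_force: [1.0, 0.5, -2.5]
gripper_width: 0.105
grip_force: 58.5
```

```bash
python3 - <<'E'
from h import *
sync(); c=load();print(c,robot.read_state()['wrist_force']); plan(.4612,.1638,.302,93)
E
```

```text
[ 4.68036854e-01 -7.28725028e-02  2.96546522e-01  8.27011769e+01] [ 1.02603105  0.46120511 -2.50525597]
off [0.3118, -0.0491, -0.0073] rotz -0.0858
```

Call:
{"op": "jog_arm", "data": {"increments": [{"offset":[0.03,-0.0047,0],"rotation":[0,0,-0.0083],"jaw":1},{"offset":[0.063,-0.0099,0],"rotation":[0,0,-0.0173],"jaw":1},{"offset":[0.096,-0.0151,0],"rotation":[0,0,-0.0264],"jaw":1},{"offset":[0.129,-0.0203,0],"rotation":[0,0,-0.0355],"jaw":1},{"offset":[0.162,-0.0255,0],"rotation":[0,0,-0.0446],"jaw":1},{"offset":[0.194,-0.0305,0],"rotation":[0,0,-0.0534],"jaw":1},{"offset":[0.224,-0.0353,0],"rotation":[0,0,-0.0616],"jaw":1},{"offset":[0.251,-0.0395,0],"rotation":[0,0,-0.069],"jaw":1},{"offset":[0.274,-0.0431,0],"rotation":[0,0,-0.0754],"jaw":1},{"offset":[0.292,-0.046,0],"rotation":[0,0,-0.0803],"jaw":1}]}}

```text
clock: 7.15
eef_pos: [0.4615, 0.1482, 0.2966]
orientation: [-179.7, -0.0, 92.4]
wrist_force: [0.1, -0.3, -2.9]
gripper_width: 0.107
grip_force: 58.5
```

```bash
python3 - <<'E'
from h import *
sync(); c=load();print(c,robot.read_state()['wrist_force']); plan(.4612,.1638,.255,93)
E
```

```text
[ 0.46145837  0.14824049  0.29655615 92.40020994] [ 0.07043861 -0.32491077 -2.89218535]
off [0.0207, 0.0005, 0.0554] rotz -0.005
```

Call:
{"op": "jog_arm", "data": {"increments": [{"offset":[0.007,0,0.01],"rotation":[0,0,-0.002],"jaw":1},{"offset":[0.014,0,0.025],"rotation":[0,0,-0.004],"jaw":1},{"offset":[0.0207,0,0.042],"rotation":[0,0,-0.005],"jaw":1},{"offset":[0.0207,0,0.058],"rotation":[0,0,-0.005],"jaw":1},{"offset":[0.0207,0,0.07],"rotation":[0,0,-0.005],"jaw":1},{"offset":[0.0207,0,0.0745],"rotation":[0,0,-0.005],"jaw":1},{"offset":[0.0207,0,0.0745],"rotation":[0,0,-0.005],"jaw":1},{"offset":[0.0207,0,0.0745],"rotation":[0,0,-0.005],"jaw":1},{"offset":[0.0207,0,0.0745],"rotation":[0,0,-0.005],"jaw":1}]}}

```text
clock: 7.9
eef_pos: [0.4639, 0.1611, 0.2441]
orientation: [179.9, -0.0, 92.8]
wrist_force: [-0.9, -0.1, -2.5]
gripper_width: 0.103
grip_force: 58.6
```

```bash
python3 - <<'E'
from h import *
s=robot.read_state();print(s['eef_pos'],s['orientation'],s['wrist_force'])
snap('wrist','w5');snap('scene','s5');snap('top','t5')
z=lambda f,x,y,w,h:cv2.resize(cv2.imread('pics/'+f+'.png')[y:y+h,x:x+w],(400,300),interpolation=cv2.INTER_CUBIC)
cv2.imwrite('pics/c5.png',np.vstack([np.hstack([z('w5',0,0,512,384),z('s5',150,70,140,105)]),np.hstack([z('t5',110,90,140,105),z('w5',170,90,180,135)])]))
E
```

```text
[0.46386197 0.1610783  0.24406782] [ 1.79908336e+02 -3.11484185e-03  9.27825431e+01] [-0.88941662 -0.14367947 -2.53086246]
```

View pics/c5.png

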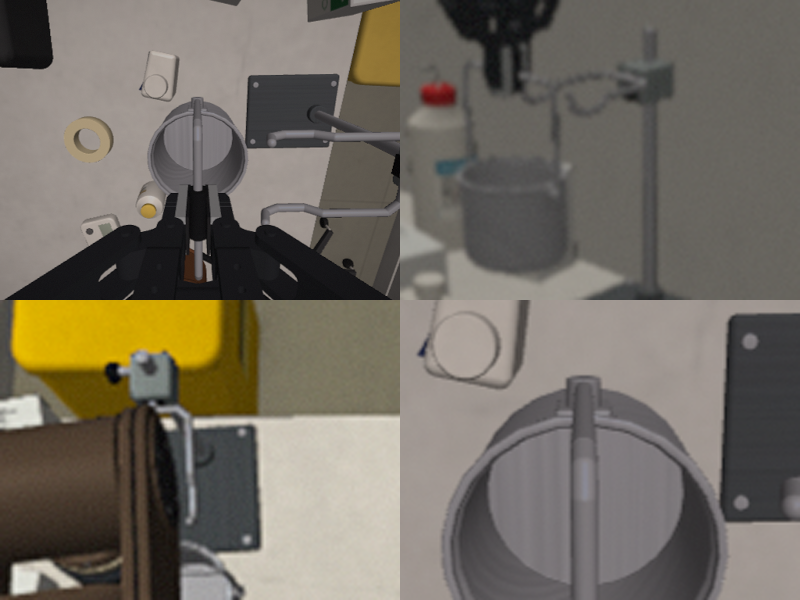

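The wrist view shows the prong tips at about (272,140) and (266,217) in the panel, to the right of the upright bail, and the pot hanging straight. I'll combine these with the earlier views.

```bash
python3 - <<'E'
from h import *
k=1.28
L=('w5',272*k,140*k);Rr=('w5',266*k,217*k)
tL=('t0',130+90/4-.4,100+278/4-.4);sL=('s0',180+50/4-.4,75+98/4-.4)
tR=('t0',130+187/4-.4,100+270/4-.4);sR=('s0',180+117/4-.4,75+118/4-.4)
for z in (.232,.237,.242): print(z,atz(*L,z),atz(*Rr,z))
print(tri(L,tL,sL),tri(Rr,tR,sR)); print(proj('w5',[.46386,.16108,.2625]))
for h in (.2,.215,.23): print(h,proj('w5',[.531,.1675+.028,h]),proj('w5',[.531,.1675-.028,h]))
E
```

```text
0.232 [0.50911659 0.19735322 0.232     ] [0.51271748 0.1412082  0.232     ]
0.237 [0.50753416 0.1988004  0.237     ] [0.51101952 0.14445668 0.237     ]
0.242 [0.50595173 0.20024758 0.242     ] [0.50932157 0.14770516 0.242     ]
(array([0.50826231, 0.19586713, 0.23526551]), [2.3, 2.2, 1.9]) (array([0.51193997, 0.14134539, 0.23412895]), [1.1, 1.1, 0.9])
[252.94996499 274.06542234]
0.2 [369.79951818 168.05800761] [355.89893595 252.54489185]
0.215 [379.07574177 175.19841758] [363.3479841  265.13851003]
0.23 [389.9456084 183.5655406] [371.95405065 279.6882235 ]
```

```bash
python3 - <<'E'
from h import *
sync(); print(load());plan(.531,.1695,.2441,93.2)
E
```

```text
[ 0.46378548  0.16128155  0.24419441 92.80106246]
off [0.0066, 0.09, 0.0001] rotz -0.0033
```

Call:
{"op": "jog_arm", "data": {"increments": [{"offset":[0.003,0.004,0],"rotation":[0,0,-0.001],"jaw":1},{"offset":[0.0066,0.012,0],"rotation":[0,0,-0.003],"jaw":1},{"offset":[0.0066,0.024,0],"rotation":[0,0,-0.003],"jaw":1},{"offset":[0.0066,0.039,0],"rotation":[0,0,-0.003],"jaw":1},{"offset":[0.0066,0.054,0],"rotation":[0,0,-0.003],"jaw":1},{"offset":[0.0066,0.069,0],"rotation":[0,0,-0.003],"jaw":1},{"offset":[0.0066,0.08,0],"rotation":[0,0,-0.003],"jaw":1},{"offset":[0.0066,0.087,0],"rotation":[0,0,-0.003],"jaw":1},{"offset":[0.0066,0.09,0],"rotation":[0,0,-0.003],"jaw":1},{"offset":[0.0066,0.09,0],"rotation":[0,0,-0.003],"jaw":1}]}}

```text
clock: 8.88
eef_pos: [0.5309, 0.1696, 0.2431]
orientation: [-180.0, 0.0, 93.2]
wrist_force: [0.6, 0.2, -3.2]
gripper_width: 0.102
grip_force: 58.6
```

Call:
{"op": "jog_arm", "data": {"increments": [{"offset":[0,0,0.003],"rotation":[0,0,0],"jaw":1},{"offset":[0,0,0.008],"rotation":[0,0,0],"jaw":1},{"offset":[0,0,0.012],"rotation":[0,0,0],"jaw":1},{"offset":[0,0,0.015],"rotation":[0,0,0],"jaw":1},{"offset":[0,0,0.016],"rotation":[0,0,0],"jaw":1},{"offset":[0,0,0.016],"rotation":[0,0,0],"jaw":1},{"offset":[0,0,0.016],"rotation":[0,0,0],"jaw":1}]}}

```text
clock: 9.47
eef_pos: [0.5304, 0.1697, 0.2313]
orientation: [180.0, -0.0, 93.2]
wrist_force: [0.6, -0.2, -2.7]
gripper_width: 0.104
grip_force: 58.6
```

```bash
python3 - <<'E'
from h import *
s=robot.read_state();print(s['eef_pos'],s['orientation'],s['wrist_force'])
snap('wrist','w6');snap('scene','s6')
z=lambda f,x,y,w,h:cv2.resize(cv2.imread('pics/'+f+'.png')[y:y+h,x:x+w],(400,300),interpolation=cv2.INTER_CUBIC)
cv2.imwrite('pics/c6.png',np.hstack([z('w6',110,60,400,300),z('s6',170,75,100,75)]))
E
```

```text
[0.5304326  0.16965223 0.23126576] [ 1.79983592e+02 -2.97310074e-04  9.31801973e+01] [ 0.58495535 -0.19621282 -2.697172  ]
```

View pics/c6.png

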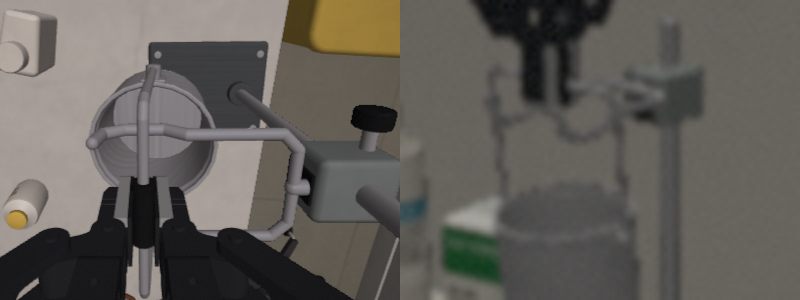

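The wrist view shows the crown crossing both prongs at about panel x=145, just inboard of the tips at (92,142). Lowering now.

Call:
{"op": "jog_arm", "data": {"increments": [{"offset":[0,0,0.004],"rotation":[0,0,0],"jaw":1},{"offset":[0,0,0.01],"rotation":[0,0,0],"jaw":1},{"offset":[0,0,0.015],"rotation":[0,0,0],"jaw":1},{"offset":[0,0,0.02],"rotation":[0,0,0],"jaw":1},{"offset":[0,0,0.023],"rotation":[0,0,0],"jaw":1},{"offset":[0,0,0.025],"rotation":[0,0,0],"jaw":1},{"offset":[0,0,0.025],"rotation":[0,0,0],"jaw":1},{"offset":[0,0,0.025],"rotation":[0,0,0],"jaw":1}]}}

```text
clock: 10.23
eef_pos: [0.5305, 0.1697, 0.2125]
orientation: [180.0, 0.0, 93.2]
wrist_force: [0.8, -0.3, -2.8]
gripper_width: 0.1
grip_force: 58.6
```

Call:
{"op": "jog_arm", "data": {"increments": [{"offset":[0,0,0.0014],"rotation":[0,0,0],"jaw":1},{"offset":[0,0,0.0028],"rotation":[0,0,0],"jaw":1},{"offset":[0,0,0.004],"rotation":[0,0,0],"jaw":1},{"offset":[0,0,0.004],"rotation":[0,0,0],"jaw":1},{"offset":[0,0,0.004],"rotation":[0,0,0],"jaw":1}]}}

```text
clock: 10.65
eef_pos: [0.5304, 0.1696, 0.2095]
orientation: [-180.0, -0.0, 93.2]
wrist_force: [-0.3, -0.8, -3.1]
gripper_width: 0.106
grip_force: 58.6
```

Call:
{"op": "jog_arm", "data": {"increments": [{"offset":[0,0,0.0014],"rotation":[0,0,0],"jaw":1},{"offset":[0,0,0.0027],"rotation":[0,0,0],"jaw":1},{"offset":[0,0,0.0027],"rotation":[0,0,0],"jaw":1},{"offset":[0,0,0.0027],"rotation":[0,0,0],"jaw":1}]}}

```text
clock: 10.98
eef_pos: [0.5304, 0.1696, 0.2076]
orientation: [180.0, -0.0, 93.2]
wrist_force: [-1.1, -0.4, -1.3]
gripper_width: 0.104
grip_force: 58.7
```

Call:
{"op": "jog_arm", "data": {"increments": [{"offset":[0,0,0],"rotation":[0,0,0],"jaw":1},{"offset":[0,0,0],"rotation":[0,0,0],"jaw":1}]}}

```text
clock: 11.15
eef_pos: [0.5304, 0.1696, 0.2076]
orientation: [180.0, -0.0, 93.2]
wrist_force: [-1.8, -0.7, -2.3]
gripper_width: 0.101
grip_force: 58.8
```

Call:
{"op": "jog_arm", "data": {"increments": [{"offset":[0,0,0.001],"rotation":[0,0,0],"jaw":1},{"offset":[0,0,0.002],"rotation":[0,0,0],"jaw":1},{"offset":[0,0,0.002],"rotation":[0,0,0],"jaw":1},{"offset":[0,0,0.002],"rotation":[0,0,0],"jaw":1}]}}

```text
clock: 11.48
eef_pos: [0.5305, 0.1697, 0.2061]
orientation: [180.0, -0.0, 93.2]
wrist_force: [-0.9, -0.2, -0.5]
gripper_width: 0.1
grip_force: 58.9
```

Call:
{"op": "jog_arm", "data": {"increments": [{"offset":[0,0,0.001],"rotation":[0,0,0],"jaw":1},{"offset":[0,0,0.0015],"rotation":[0,0,0],"jaw":1},{"offset":[0,0,0.0015],"rotation":[0,0,0],"jaw":1}]}}

```text
clock: 11.73
eef_pos: [0.5305, 0.1697, 0.205]
orientation: [180.0, -0.0, 93.2]
wrist_force: [-1.4, -0.3, -1.1]
gripper_width: 0.102
grip_force: 59.0
```

Call:
{"op": "jog_arm", "data": {"increments": [{"offset":[0,0,0],"rotation":[0,0,0],"jaw":1}]}}

```text
clock: 11.82
eef_pos: [0.5305, 0.1696, 0.205]
orientation: [180.0, -0.0, 93.2]
wrist_force: [-1.0, -0.2, -0.1]
gripper_width: 0.104
grip_force: 59.0
```

Call:
{"op": "jog_arm", "data": {"increments": [{"offset":[0,0,0],"rotation":[0,0,0],"jaw":1}]}}

```text
clock: 11.9
eef_pos: [0.5305, 0.1697, 0.205]
orientation: [180.0, -0.0, 93.2]
wrist_force: [-1.4, 0.4, 0.3]
gripper_width: 0.098
grip_force: 59.0
```

Call:
{"op": "jog_arm", "data": {"increments": [{"offset":[0,0,0],"rotation":[0,0,0],"jaw":1}]}}

```text
clock: 11.98
eef_pos: [0.5305, 0.1697, 0.205]
orientation: [180.0, -0.0, 93.2]
wrist_force: [-0.1, 0.6, -0.8]
gripper_width: 0.1
grip_force: 59.0
```

Call:
{"op": "jog_arm", "data": {"increments": [{"offset":[0,0,0.001],"rotation":[0,0,0],"jaw":1},{"offset":[0,0,0.001],"rotation":[0,0,0],"jaw":1},{"offset":[0,0,0.001],"rotation":[0,0,0],"jaw":1}]}}

```text
clock: 12.23
eef_pos: [0.5305, 0.1697, 0.2042]
orientation: [180.0, -0.0, 93.2]
wrist_force: [-1.5, -0.2, 0.8]
gripper_width: 0.106
grip_force: 59.0
```

```bash
python3 - <<'E'
from h import *
F=[]
for i in range(6): robot.snapshot('wrist'); F.append(robot.read_state()['wrist_force'])
print(np.mean(F,0),robot.read_state()['eef_pos'])
snap('wrist','w7');snap('scene','s7')
z=lambda f,x,y,w,h:cv2.resize(cv2.imread('pics/'+f+'.png')[y:y+h,x:x+w],(400,300),interpolation=cv2.INTER_CUBIC)
cv2.imwrite('pics/c7.png',np.hstack([z('w7',110,60,400,300),z('s7',170,75,100,75)]))
E
```

```text
[-0.77291883  0.32810336  0.72158726] [0.53049603 0.16963829 0.20415175]
```

View pics/c7.png

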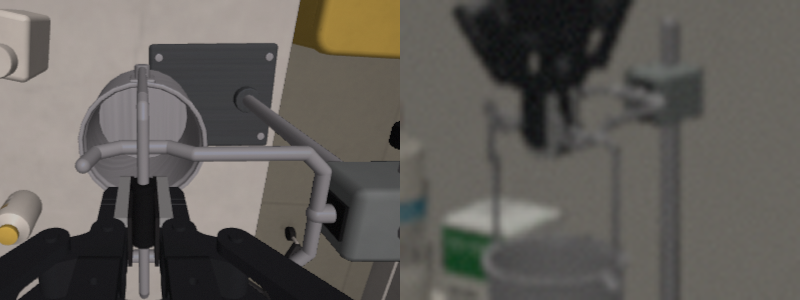

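The wrist view shows the crown at panel (145,150), in the middle of the saddle dips, and the hook carries the pot (wrist force about +0.7 N). Releasing gradually.

Call:
{"op": "jog_arm", "data": {"increments": [{"offset":[0,0,0],"rotation":[0,0,0],"jaw":0.75},{"offset":[0,0,0],"rotation":[0,0,0],"jaw":0.7},{"offset":[0,0,0],"rotation":[0,0,0],"jaw":0.6},{"offset":[0,0,0],"rotation":[0,0,0],"jaw":0.5},{"offset":[0,0,0],"rotation":[0,0,0],"jaw":0.4},{"offset":[0,0,0],"rotation":[0,0,0],"jaw":0.4},{"offset":[0,0,0],"rotation":[0,0,0],"jaw":0.4},{"offset":[0,0,0],"rotation":[0,0,0],"jaw":0.4}]}}

```text
clock: 13.3
eef_pos: [0.5304, 0.1696, 0.2041]
orientation: [180.0, 0.0, 93.2]
wrist_force: [0.0, 0.7, 0.5]
gripper_width: 0.299
grip_force: 0.0
```

Call:
{"op": "jog_arm", "data": {"increments": [{"offset":[0,0,-0.01],"rotation":[0,0,0],"jaw":0.4},{"offset":[0,0,-0.025],"rotation":[0,0,0],"jaw":0.4},{"offset":[0,0,-0.045],"rotation":[0,0,0],"jaw":0.4},{"offset":[0,0,-0.065],"rotation":[0,0,0],"jaw":0.4},{"offset":[0,0,-0.085],"rotation":[0,0,0],"jaw":0.4},{"offset":[0,0,-0.105],"rotation":[0,0,0],"jaw":0.4},{"offset":[0,0,-0.12],"rotation":[0,0,0],"jaw":0.4},{"offset":[0,0,-0.13],"rotation":[0,0,0],"jaw":0.4},{"offset":[0,0,-0.13],"rotation":[0,0,0],"jaw":0.4},{"offset":[0,0,-0.13],"rotation":[0,0,0],"jaw":0.4}]}}

```text
clock: 14.13
eef_pos: [0.5305, 0.1696, 0.3019]
orientation: [180.0, -0.0, 93.2]
wrist_force: [-0.9, 0.1, -0.4]
gripper_width: 0.302
grip_force: 0.0
```

```bash
python3 - <<'E'
from h import *
a=snap('wrist','w8');snap('scene','s8')
for i in range(20): b=robot.snapshot('wrist')
print(np.abs(a['frame'].astype(int)-b['frame']).mean(),robot.read_state()['eef_pos'])
z=lambda f,x,y,w,h:cv2.resize(cv2.imread('pics/'+f+'.png')[y:y+h,x:x+w],(400,300),interpolation=cv2.INTER_CUBIC)
cv2.imwrite('pics/c8.png',np.hstack([z('w8',0,0,512,384),z('s8',150,75,140,105)]))
E
```

```text
0.9720662434895834 [0.53043339 0.1696449  0.30159353]
```

View pics/c8.png

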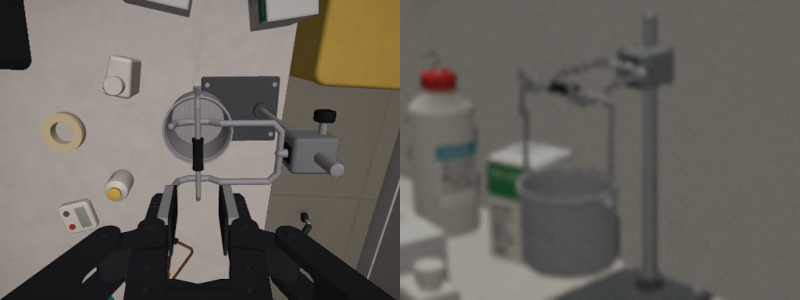

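The pot hangs still and upright across both prongs, its sleeve centred at panel (198,153), and the gripper is clear.

```bash
python3 -c "
from workcell import robot
print(robot.job_done())"
```

```text
the job is handed in; nothing more can be done
None
```

The steel pot hangs upright and still by its bail across both prongs, the gripper is clear, and the job is handed in at about 15 s of the allowed 67; no verdict came back.

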